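# Sort tube adapters into a swing-out rotor so that it runs balanced

## Task

Set up the centrifuge rotor on the bench for a balanced run: take the odd adapter with the stem out and stand it in the empty bay of the spares tray, then fill the rotor so that every bucket holds an adapter and like faces like across the hub, the loose single-bore adapter opposite the single-bore one that is already in the rotor, and the two three-bore adapters opposite each other. All adapters stand upright and fully down; leave the single-bore adapter that is already in the rotor in its bucket, and do not disturb the timer and the jar.

Things in the scene. Friction and masses are not known exactly. Their poses are not given: they have to be found in the camera images.
- rotor: Fixed cross with 4 open round steel buckets, any heading. Origin: hub axis at bench level. Bucket centres 85 mm out on its +x, +y, -x, -y. Bucket: rim 45 mm above bench, outside 77 mm, inside 70 mm at rim, 61 mm at floor, floor 5 mm above bench. Hub nut (30 mm wide) 60 mm high, the rest under 45. +x holds the single-bore adapter that stays, -x the stem adapter at the start, +y and -y are empty.
- tray: White plastic spares tray, fixed, any heading, 152 x 86 x 22 mm, walls 4 mm, floor 4 mm thick. One wall parts it into two bays of 70 x 78 mm, centred 37 mm to either side of the origin along its x. The -x bay is empty: the stem adapter goes there; the +x bay holds two black rubber discs. Origin: centre of the underside at bench level.
- adapter_single_in_rotor: Single-bore adapter (84 mm tall, top a ring with one 31 mm bore) already in the rotor's +x bucket; stays there. Rigid grey cylinder, 50 mm diameter, foot chamfered to 44 mm, under 0.2 kg; its turn does not matter. Origin: centre of underside, z up.
- adapter_single: Loose single-bore adapter on the bench, 84 mm tall, top a ring with one 31 mm bore. Goes into the rotor's -x bucket once that is cleared. Grip it 66 mm above its foot: fingers then stay above the bucket's rim. Rigid grey cylinder, 50 mm diameter, foot chamfered to 44 mm, under 0.2 kg; its turn does not matter. Origin: centre of underside, z up.
- adapter_triple_1: Loose three-bore adapter on the bench: cylinder to 80 mm, on it three open 22 mm sleeves to 96 mm. Goes into the rotor's +y or -y bucket. Grip it 66 mm above its foot. Rigid grey cylinder, 50 mm diameter, foot chamfered to 44 mm, under 0.2 kg; its turn does not matter. Origin: centre of underside, z up.
- adapter_triple_2: The other loose three-bore adapter, same as adapter_triple_1; goes into the bucket across the hub from it. Rigid grey cylinder, 50 mm diameter, foot chamfered to 44 mm, under 0.2 kg; its turn does not matter. Origin: centre of underside, z up.
- adapter_stem: Odd adapter in the rotor's -x bucket at the start: cylinder 60 mm tall, six small dark holes in its top, central stem of 14 mm diameter up to 96 mm. Goes into the tray's empty bay. Grip the stem 83 mm above the foot. Rigid grey cylinder, 50 mm diameter, foot chamfered to 44 mm, under 0.2 kg; its turn does not matter. Origin: centre of underside, z up.
- timer: White bench timer, 47 x 66 x 64 mm, standing on the bench; stays where it is. Origin: centre of the underside.
- jar: Small jar with black lid, 57 mm diameter, 76 mm tall, standing on the bench; stays where it is. Origin: centre of the underside.
Things that resemble listed ones, but are neither listed nor needed, are in the scene too. What is shaped like the adapter_triple_2 but orange is not meant.

How it is judged (in metres and radians):
At the end, for the whole second after the job is handed in: Single-bore adapters in the rotor's +x and -x buckets, three-bore ones in +y and -y, each within 12 mm of the bucket's axes, foot under 9 mm above the bench; stem adapter on the floor of the tray's empty bay; all upright within 0.12 rad and at rest (x of adapter_single_in_rotor in the frame of rotor between 0.073 and 0.097 m and y of adapter_single_in_rotor in the frame of rotor between -0.012 and 0.012 m and z of each of adapter_single_in_rotor, adapter_single, adapter_triple_1, adapter_triple_2 in the frame of rotor below 0.009 m and linear speed of each of adapter_single_in_rotor, adapter_single, adapter_triple_1, adapter_triple_2, adapter_stem below 0.02 m/s and angle between each of adapter_single_in_rotor, adapter_single, adapter_triple_1, adapter_triple_2, adapter_stem's own z axis and vertical below 0.12 rad and x of adapter_single in the frame of rotor between -0.097 and -0.073 m and y of adapter_single in the frame of rotor between -0.012 and 0.012 m and x of adapter_triple_1 in the frame of rotor between -0.012 and 0.012 m and (y of adapter_triple_1 in the frame of rotor between 0.073 and 0.097 m or y of adapter_triple_1 in the frame of rotor between -0.097 and -0.073 m) and x of adapter_triple_2 in the frame of rotor between -0.012 and 0.012 m and (y of adapter_triple_2 in the frame of rotor between 0.073 and 0.097 m or y of adapter_triple_2 in the frame of rotor between -0.097 and -0.073 m) and horizontal distance between adapter_triple_1 and adapter_triple_2 above 0.14 m and x of adapter_stem in the frame of tray between -0.054 and -0.022 m and y of adapter_stem in the frame of tray between -0.022 and 0.022 m and z of adapter_stem in the frame of tray below 0.008 m); the robot touches nothing.
It fails at once if the single-bore adapter that already stood in the rotor is moved from its bucket (more than 20 mm) (distance of adapter_single_in_rotor from where it was at the start of the episode above 0.02 m).
It fails at once if the timer is moved more than 30 mm or knocked over (distance of timer from where it was at the start of the episode above 0.03 m or angle between timer's own z axis and vertical above 0.5 rad).
It fails at once if the jar is moved more than 30 mm or knocked over (distance of jar from where it was at the start of the episode above 0.03 m or angle between jar's own z axis and vertical above 0.5 rad).
It also fails if it takes over 99 s, if anything falls off the work surface, if the arm or the gripper's body presses on something with over 40 N, if the wrist force passes 120 N, or if a joint passes its speed limit or range.

## Robot

A 6-joint arm with a two-finger parallel gripper is mounted at the origin on a cart in front of the work surface, level with it; the furniture and walls round the work are solid. World frame = base frame: x ahead of the robot, y to its left, z up, the work surface at z = 0. Lengths are in mm, angles in degrees, forces in N, time in s.
With the tool pointing down it reaches from about 350 to 850 mm from the base axis. Payload 8.1 kg.
Tool frame: the origin (TCP) lies between the finger pads; the fingertips stand 22 mm ahead of it and the grasp point (between the pads) lies 3 mm ahead of it; z points along the fingers, y is the direction in which the jaws open and shut (so a half turn about z gives the same grasp; the last joint's range is limited). The gripper opens to 85 mm and grips with 20 to 120 N. Pads are 22 mm wide; open, the fingers measure 114 mm over their backs; the gripper's body (76 mm by 85 mm) begins 54 mm behind the grasp point. The pads swing forward as they close: fully open they stand 13 mm farther back than shut.
Start: joints at [-4.893, 7.471, 85.268, -0, 87.261, -4.893], TCP at [600.005, 0.022, 253.292] pointing down, gripper open.
Joint ranges: [-169.43, 169.43], [-51.17, 129.36], [1.28, 143.12], [-76.62, 256.62], [0, 156.53], [-152.29, 152.29]. Speed limits (degrees/s): [136.94, 136.94, 159.86, 180, 180, 180].

## Interface

Orientations are given as [roll, pitch, yaw] about the fixed x, y, z axes, in that order (R = Rz(yaw) Ry(pitch) Rx(roll)).
In Python, from bench import r gives the robot as it stands.
- The arm moves only by the tool drive_tool, never from a script. Its argument "moves" is a list of rows, each a list of 2 entries, a list of its own where there are three numbers: the shift along the world's x, y, z in mm, then the turn about the world's z in degrees. A call has exactly 8 rows; each row is the pose to reach, as a shift and turn from the pose commanded when the call began; what a row does not reach only later rows make up. A row lasts 1/12 s, in which the tool goes at most 41.7 mm and 7.16 degrees, less where a joint would pass 70% of its speed; a pose out of reach is approached as far as the arm can. A call with a gripper value outside its range is refused whole. "fingers" is the finger opening in mm, from 0 to 85.4, set as the call begins (left out, the last holds). The fingers move at their own pace and stop on an object; "squeeze" is the grip in N (left out, the last holds). Time passes only in rows, so rows that repeat a pose let the fingers close, or fill a call up. It gives the time, the measured TCP pose, the force and the opening at its end, in the units of the state.
- r.sense(): the state, without advancing time (a new reading comes with each control period).
- r.snapshot(name): name is "scene" or "side" or "wrist"; returns a dict with "pixels" (480x640x3 uint8, red, green, blue), "camera_matrix" (3x3 intrinsics, pixels), "k1" (the pictures are not rectified: a ray, as slopes to the right and down, at radius r is drawn at 1 + k1 r^2 times it, then the intrinsics apply), "xyz" and "orientation" of the camera in the world. Camera axes: x right, y down, z forward; pixel columns grow to the right and rows downward; lengths in mm; the calibration is good to about 2 mm. A picture is of the moment at which its call begins. There is no depth.
- r.hand_in(): hands the job in, once; it reports no verdict.
The state is a dict: "time": time; "joint_pos": joint angles; "qd": joint speeds; "joint_efforts": joint torques, N m; "tool_pos": TCP position; "tcp_rot": TCP orientation; "ft_force": force on the tool from outside, world axes, zero at the start; "wrist_torque": the same for the moment, N m; "finger_gap": finger opening in mm.
Only numpy, scipy, OpenCV 4.12 (cv2) and the standard library are available. Lean on these libraries where they do the work, as an engineer would, in place of code of your own. Each camera call takes 0.05 s, during which the arm holds its last target.

## Working session

There is one attempt and no reset: what is moved stays moved. The work goes in short steps, Python scripts to look and compute and a tool call to move; the robot and the scene stay as the last step left them, time stands still between calls to the robot, and variables do not carry over. Pictures are saved under pics/ and viewed, and the job is handed in when it is done.

Besides the shell and the picture viewer there is one more tool, called after "Call:" by a JSON object that holds its "op" and its "data". drive_tool: Moves the arm, as the interface text tells. Its arguments: {"type":"object","properties":{"moves":{"type":"array","items":{"type":"array"}},"fingers":{"type":"number"},"squeeze":{"type":"number"}},"required":["moves"]}

```bash
mkdir -p pics; ls
python3 - <<'E'
from bench import r
import cv2
for n in ["scene","side","wrist"]:
    s=r.snapshot(n)
    cv2.imwrite(f"pics/{n}0.png",s["pixels"][:,:,::-1])
    print(n,s["camera_matrix"],s["k1"],s["xyz"],s["orientation"])
print(r.sense())
E
```

```text
pics
scene [[466.98241678   0.         317.80751677]
 [  0.         466.98241678 231.90864704]
 [  0.           0.           1.        ]] 0.014671445077041137 [ 113.38601828 -562.95140928  764.60300784] [-134.83951863   -0.54101904  -38.37961978]
side [[509.01441123   0.         318.07705595]
 [  0.         509.01441123 243.40529066]
 [  0.           0.           1.        ]] -0.06725627716282692 [354.87267047 980.28568169 636.88278485] [-121.23642478   -1.1018995  -168.77546069]
wrist [[366.23451686   0.         312.96469962]
 [  0.         366.23451686 244.18748675]
 [  0.           0.           1.        ]] -0.05432397911529353 [599.8657043   71.91615767 372.48674848] [ 1.63561882e+02  1.25144598e-02 -4.18896993e-03]
{'time': 0.15, 'joint_pos': array([-4.89232644e+00,  7.50816984e+00,  8.53149918e+01, -6.66326270e-05,
        8.72603010e+01, -4.89305823e+00]), 'qd': array([-0.0860565 , -0.18755746, -0.31040892, -0.00522248, -0.15240243,
        0.0347549 ]), 'joint_efforts': array([ 1.01583330e-03, -5.70061326e+01, -5.01160097e+01, -1.39109225e-04,
        9.69119486e-03, -7.10949371e-05]), 'tool_pos': array([5.99614267e+02, 6.26368631e-02, 2.52453649e+02]), 'tcp_rot': array([-1.79916836e+02, -7.05273335e-03,  9.00007299e+01]), 'ft_force': array([-0.41867674,  1.4684198 ,  0.61440993]), 'wrist_torque': array([-0.04641959, -0.04532354,  0.04337902]), 'finger_gap': 85.26964884520696}
```

View pics/scene0.png

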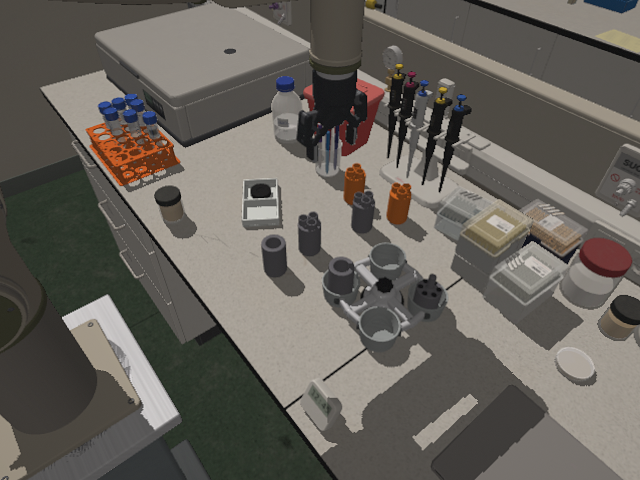

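View pics/side0.png

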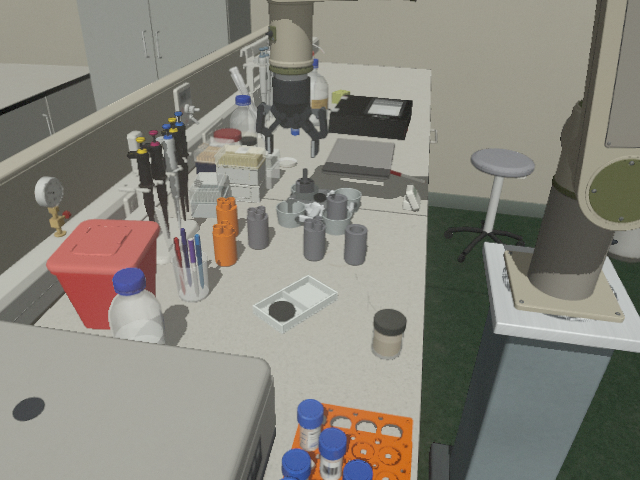

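View pics/wrist0.png

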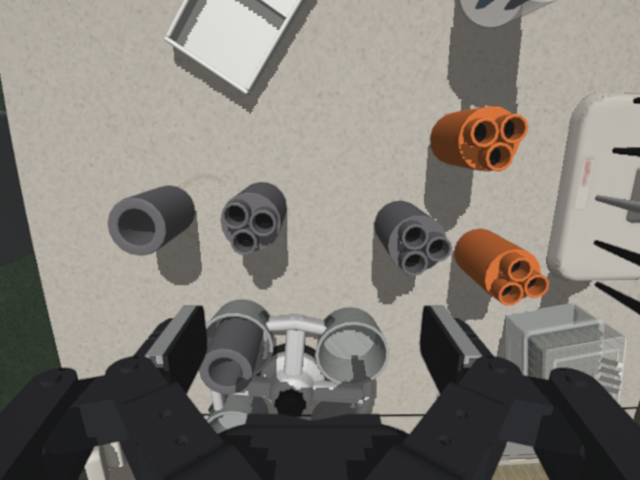

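```bash
cat > h.py <<'E'
import numpy as np, cv2
from scipy.spatial.transform import Rotation as R
def cam(s):
    return np.array(s["camera_matrix"]),s["k1"],np.array(s["xyz"]),R.from_euler("xyz",s["orientation"],degrees=True).as_matrix()
def ray(s,uv):
    K,k1,c,M=cam(s)
    d=cv2.undistortPoints(np.array([[uv]],float),K,np.array([k1,0,0,0.]))[0,0]
    return c,M@np.array([d[0],d[1],1])
def onz(s,uv,z):
    c,d=ray(s,uv); return (c+d*(z-c[2])/d[2])
def proj(s,p):
    K,k1,c,M=cam(s); q=M.T@(np.array(p,float)-c); a=q[:2]/q[2]; a=a*(1+k1*(a@a)); return K[:2,:2]@a+K[:2,2]
E
python3 - <<'E'
import cv2,numpy as np
a=cv2.imread("pics/scene0.png");cv2.imwrite("pics/scene_z.png",cv2.resize(a[170:370,230:460],None,fx=3.4,fy=3,interpolation=cv2.INTER_CUBIC)[:600,:800])
a=cv2.imread("pics/side0.png");cv2.imwrite("pics/side_z.png",cv2.resize(a[160:340,220:420],None,fx=3.3,fy=3.3,interpolation=cv2.INTER_CUBIC))
E
```

```text
(no output)
```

View pics/scene_z.png

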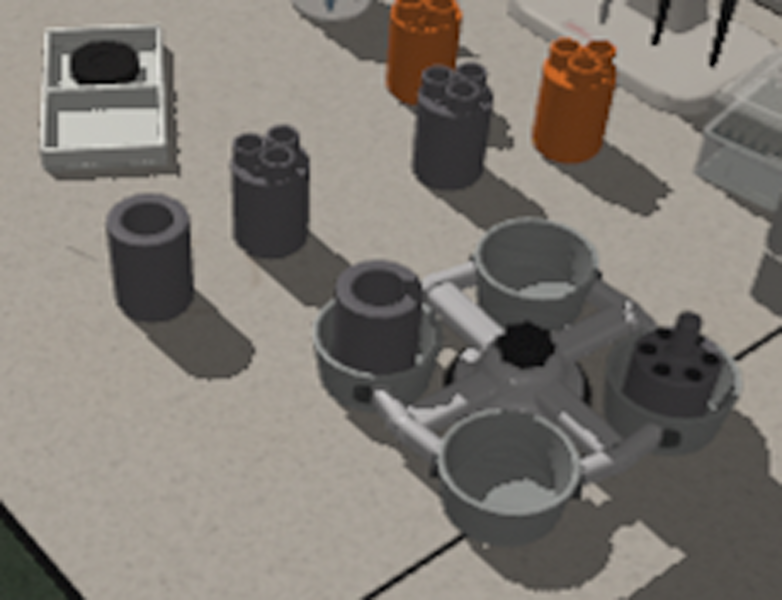

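View pics/side_z.png

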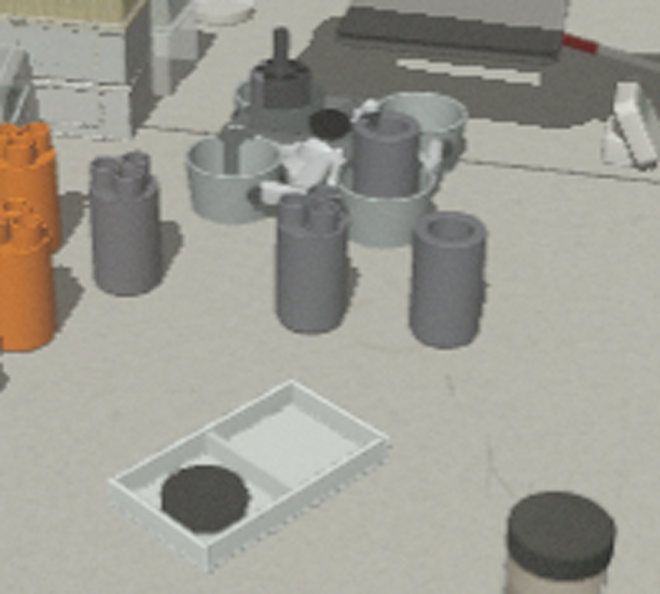

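```bash
cat > m.py <<'E'
from h import *
from bench import r
S={n:r.snapshot(n) for n in ["scene","side","wrist"]}
def sc(u,v):return ("scene",(230+u/3.4,170+v/3))
def sd(u,v):return ("side",(220+u/3.3,160+v/3.3))
def wr(u,v):return ("wrist",(u,v))
T={"single top":(84,[sc(148,220),sd(449,229),wr(137,223)]),
"triA sleeve c":(96,[sc(267,145),sd(312,208),wr(252,224)]),
"triB":(96,[sc(455,80),sd(121,168),wr(425,248)]),
"sinR":(89,[sc(379,289),sd(387,133),wr(229,369)]),
"bucket back":(45,[sc(535,260),sd(236,157),wr(351,338)]),
"bucket front":(45,[sc(511,455),sd(423,115)]),
"nut":(60,[sc(526,345),sd(330,124),wr(291,403)]),
"stem":(101,[sc(688,318),sd(281,32)]),
"trayTL":(22,[sc(45,28),sd(113,482)]),
"trayTR":(22,[sc(160,26),sd(292,383)]),
"trayBR":(22,[sc(169,152),sd(387,437),wr(247,93)]),
"trayBL":(22,[sc(43,152),sd(209,546),]),
"t?":(22,[wr(247,93),wr(168,40)]),
}
for k,(z,l) in T.items():
    print(k,[(c[:2],onz(S[c],uv,z)[:2].round(1).tolist()) for c,uv in l])
E
python3 m.py
```

```text
single top [('sc', [452.7, -1.3]), ('si', [452.0, 6.6]), ('wr', [456.0, 4.8])]
triA sleeve c [('sc', [545.5, 3.7]), ('si', [542.6, 20.5]), ('wr', [552.8, 6.5])]
triB [('sc', [684.0, -15.7]), ('si', [682.8, -5.3]), ('wr', [689.2, -13.0])]
sinR [('sc', [518.0, -135.2]), ('si', [514.3, -115.7]), ('wr', [523.9, -130.0])]
bucket back [('sc', [636.9, -145.7]), ('si', [633.4, -135.8]), ('wr', [638.8, -124.1])]
bucket front [('sc', [513.6, -253.0]), ('si', [504.0, -242.8])]
nut [('sc', [570.3, -204.0]), ('si', [568.6, -178.9]), ('wr', [577.4, -191.7])]
stem [('sc', [627.9, -263.7]), ('si', [624.3, -252.9])]
trayTL [('sc', [550.6, 282.3]), ('si', [615.5, 240.3])]
trayTR [('sc', [619.9, 232.2]), ('si', [534.5, 118.0])]
trayBR [('sc', [535.9, 100.9]), ('si', [465.9, 161.4]), ('wr', [540.9, 110.2])]
trayBL [('sc', [468.5, 153.2]), ('si', [546.3, 283.4])]
t? [('wr', [540.9, 110.2]), ('wr', [472.9, 155.3])]
```

Call:
{"op": "drive_tool", "data": {"moves": [[[-8,-30,15],0],[[-15,-60,30],0],[[-20,-90,45],0],[[-30,-120,60],0],[[-30,-120,60],0],[[-30,-120,60],0],[[-30,-120,60],0],[[-30,-120,60],0]]}}

```text
time: 0.97
tool_pos: [569.9, -119.0, 312.3]
tcp_rot: [-179.9, -0.0, 90.0]
ft_force: [-0.0, 0.8, -0.1]
finger_gap: 85.5
```

Run:
```python
from bench import r
import cv2,pickle
s=r.snapshot("wrist"); pickle.dump(s,open("w1.pkl","wb")); cv2.imwrite("pics/w1.png",cv2.resize(s["pixels"][:,:,::-1],(800,600),interpolation=cv2.INTER_CUBIC))
print(r.sense()["tool_pos"],s["xyz"],s["orientation"])
```

```text
[ 569.88283455 -118.7928238   312.15412395] [570.10993506 -47.19181789 432.47361506] [ 1.63600797e+02 -5.93800793e-03  4.42899998e-02]
```

View pics/w1.png

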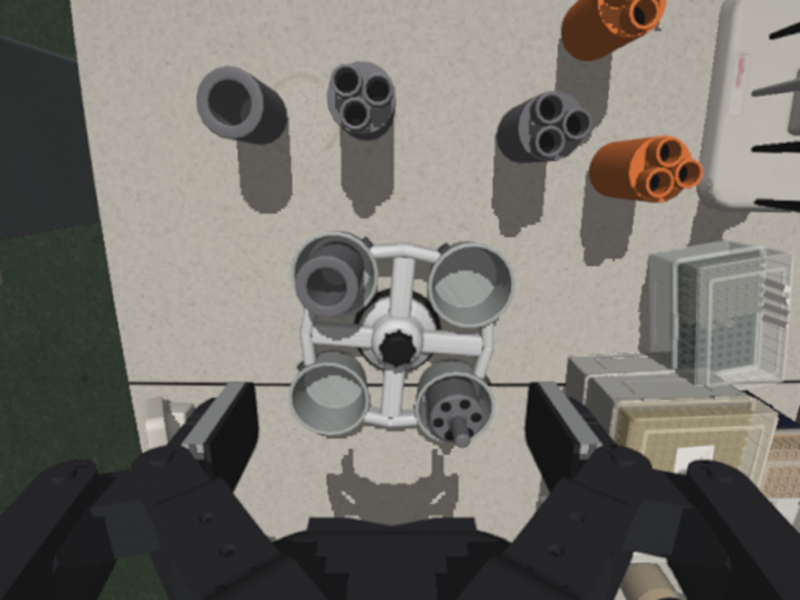

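```bash
cat > m2.py <<'E'
from h import *
import pickle
s=pickle.load(open("w1.pkl","rb"))
T={"single":(84,(230,102.5)),"triA":(96,(359.5,94)),"triB":(96,(558,124)),"sinR":(89,(329.5,282)),"bTR":(45,(470,284.5)),"bBL":(45,(329.5,397.5)),"bTL":(45,(335,274)),"bBR":(45,(455,406)),"nut":(60,(398,347)),"stem":(101,(461,438)),"nozzle top hole":(65,(456,405))}
for k,(z,p) in T.items(): print(k,onz(s,(p[0]*.8,p[1]*.8),z)[:2].round(1))
a=onz(s,(470*.8,284.5*.8),45);b=onz(s,(329.5*.8,397.5*.8),45)
print("hub",(a+b)/2,"span",np.linalg.norm(a-b),"dir",np.degrees(np.arctan2(*(a-b)[[1,0]])))
E
python3 m2.py
```

```text
single [455.1   0.9]
triA [548.5   3.9]
triB [686.3 -14.6]
sinR [ 522.6 -129.6]
bTR [ 638.9 -142.3]
bBL [ 512.2 -251.8]
bTL [ 521.6 -133.1]
bBR [ 630.7 -260.7]
nut [ 576.2 -194.8]
stem [ 628.3 -259.7]
nozzle top hole [ 628.5 -248.6]
hub [ 575.5910764  -197.05384795   45.        ] span 167.44362899346746 dir 40.82243362133311
```

Call:
{"op": "drive_tool", "data": {"moves": [[[14,-35,-20],0],[[28,-70,-40],0],[[43,-105,-60],0],[[58,-140,-85],0],[[58,-140,-115],0],[[58,-140,-130],0],[[58,-140,-130],0],[[58,-140,-130],0]], "fingers": 60}}

```text
time: 1.68
tool_pos: [627.3, -258.5, 181.3]
tcp_rot: [-179.8, -0.1, 90.1]
ft_force: [0.2, -0.0, -0.2]
finger_gap: 60.2
```

```bash
cat > w.py <<'E'
import sys
from bench import r
import cv2,pickle
n=sys.argv[1]; c=sys.argv[2] if len(sys.argv)>2 else "wrist"
s=r.snapshot(c); pickle.dump(s,open(n+".pkl","wb")); cv2.imwrite(f"pics/{n}.png",cv2.resize(s["pixels"][:,:,::-1],(800,600),interpolation=cv2.INTER_CUBIC))
print(r.sense()["tool_pos"].round(1))
E
python3 w.py w2
```

```text
[ 628.4 -258.9  183.7]
```

View pics/w2.png

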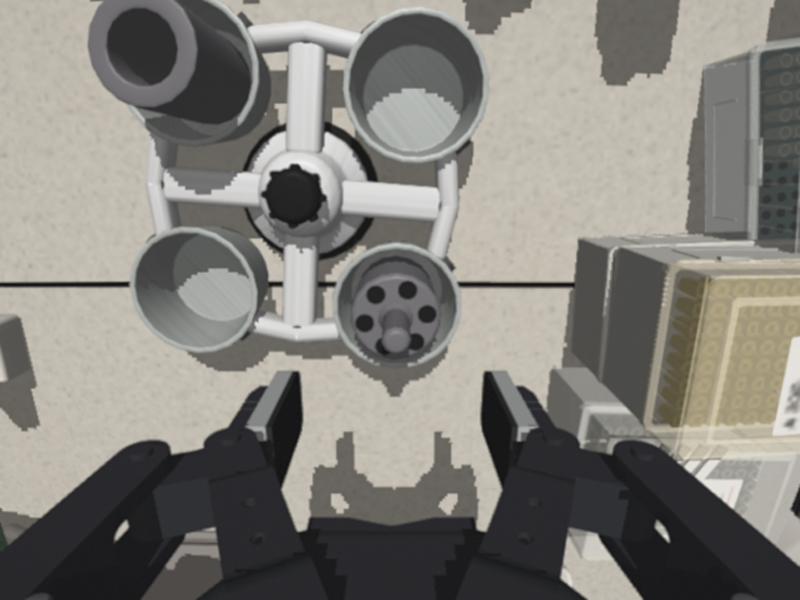

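Run:
```python
from h import *
import pickle
s=pickle.load(open("w2.pkl","rb"))
for k,z,p in [("stem",101,(396,337)),("body",65,(396,313)),("bBR",45,(397,305)),("bTR",45,(416,85)),("bBL",45,(199.5,290)),("nut",60,(292,194)),("sinR",89,(146,47))]:
    print(k,onz(s,(p[0]*.8,p[1]*.8),z)[:2].round(1))
```

```text
stem [ 629.7 -261. ]
body [ 630.  -260.5]
bBR [ 630.7 -261.9]
bTR [ 640.1 -143.2]
bBL [ 515.3 -252.9]
nut [ 576.1 -197.9]
sinR [ 522.2 -134. ]
```

Call:
{"op": "drive_tool", "data": {"moves": [[[2,-1,-25],0],[[2,-1,-50],0],[[2,-1,-75],0],[[2,-1,-91],0],[[2,-1,-91],0],[[2,-1,-91],0],[[2,-1,-91],0],[[2,-1,-91],0]]}}

```text
time: 2.4
tool_pos: [631.8, -261.6, 95.8]
tcp_rot: [179.8, 0.1, 90.0]
ft_force: [0.8, -0.3, 0.3]
finger_gap: 60.0
```

Call:
{"op": "drive_tool", "data": {"moves": [[[0,0,0],0],[[0,0,0],0],[[0,0,0],0],[[0,0,0],0],[[0,0,0],0],[[0,0,0],0],[[0,0,0],0],[[0,0,0],0]], "fingers": 5, "squeeze": 50}}

```text
time: 3.07
tool_pos: [630.2, -261.1, 92.7]
tcp_rot: [180.0, 0.0, 90.0]
ft_force: [-0.9, 0.8, 4.5]
finger_gap: 12.6
```

Call:
{"op": "drive_tool", "data": {"moves": [[[0,0,10],0],[[0,0,35],0],[[0,0,65],0],[[0,0,95],0],[[0,0,120],0],[[0,0,130],0],[[0,0,130],0],[[0,0,130],0]]}}

```text
time: 3.73
tool_pos: [629.9, -260.9, 221.7]
tcp_rot: [-180.0, -0.0, 90.0]
ft_force: [0.2, -0.5, -0.8]
finger_gap: 12.4
```

Call:
{"op": "drive_tool", "data": {"moves": [[[-5,30,0],0],[[-15,65,0],0],[[-25,100,0],0],[[-35,135,0],0],[[-45,170,0],0],[[-55,200,0],0],[[-63,220,0],0],[[-63,220,0],0]]}}

```text
time: 4.4
tool_pos: [564.2, -36.7, 218.9]
tcp_rot: [-179.7, -0.1, 90.2]
ft_force: [-0.8, -1.8, -0.2]
finger_gap: 12.4
```

```bash
python3 w.py w3
```

```text
[565.  -38.8 219.3]
```

View pics/w3.png

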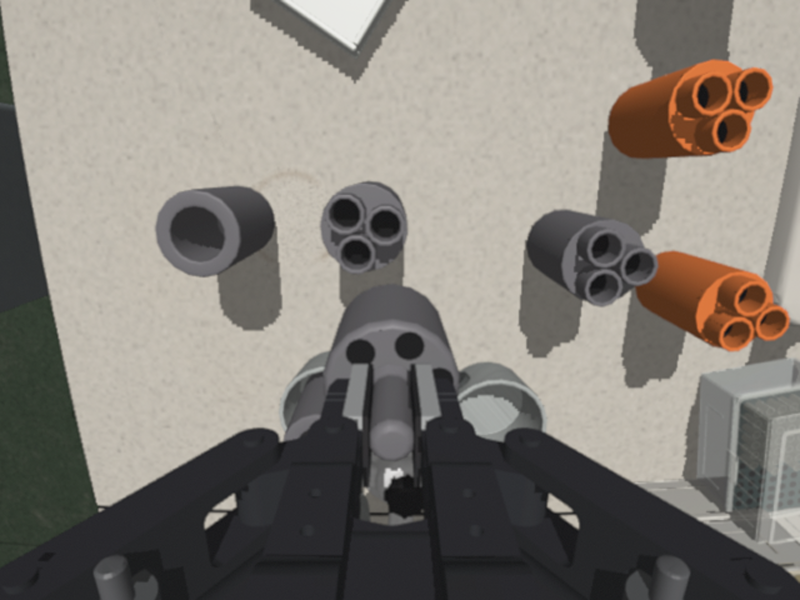

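Call:
{"op": "drive_tool", "data": {"moves": [[[-10,35,0],0],[[-18,70,0],0],[[-25,105,0],0],[[-35,135,0],0],[[-43,150,0],0],[[-43,150,0],0],[[-43,150,0],0],[[-43,150,0],0]]}}

```text
time: 5.12
tool_pos: [524.0, 107.8, 221.1]
tcp_rot: [-179.9, 0.1, 90.0]
ft_force: [-0.1, 0.1, 0.0]
finger_gap: 12.3
```

```bash
python3 w.py w4;  python3 - <<'E'
from h import *
import pickle
s=pickle.load(open("w3.pkl","rb"))
for k,z,p in [("single",84,(197,232)),("triA",96,(361,229)),("triB",96,(613,266))]:
    print(k,onz(s,(p[0]*.8,p[1]*.8),z)[:2].round(1))
E
```

```text
[524.2 107.6 221.3]
single [454.6   2.5]
triA [547.9   5.6]
triB [685.  -13.4]
```

View pics/w4.png

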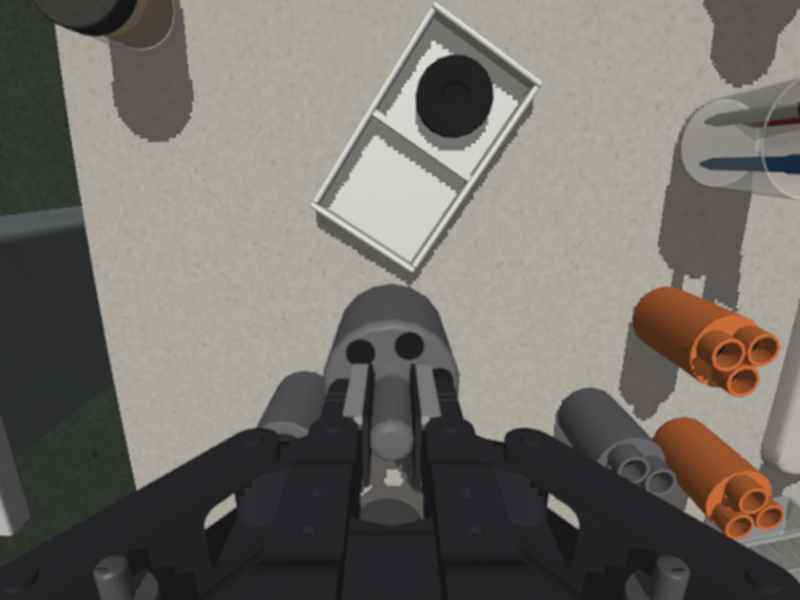

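```bash
python3 - <<'E'
from h import *
import pickle
s=pickle.load(open("w4.pkl","rb"))
c=np.array([onz(s,(a*.8,b*.8),22)[:2] for a,b in [(434,5),(541,83),(413,271),(314,206)]])
o=c.mean(0);print(c.round(1),o.round(1))
d=(c[0]+c[1]-c[2]-c[3]);d/=np.linalg.norm(d);print(np.degrees(np.arctan2(d[1],d[0])),"bay",o-37*d, np.linalg.norm(c[1]-c[2]),np.linalg.norm(c[0]-c[1]))
E
```

```text
[[551.1 280. ]
 [621.3 235.1]
 [539.8 110.7]
 [471.4 156.3]] [545.9 195.5]
57.002119672598695 bay [525.73818194 164.49091731] 148.69382476329474 83.34772662712263
```

Call:
{"op": "drive_tool", "data": {"moves": [[[0,25,0],0],[[2,50,-5],0],[[2,56,-30],0],[[2,56,-60],0],[[2,56,-90],0],[[2,56,-110],0],[[2,56,-120],0],[[2,56,-125],0]]}}

```text
time: 5.83
tool_pos: [525.1, 163.6, 95.0]
tcp_rot: [-179.8, 0.1, 89.9]
ft_force: [0.1, -0.4, -0.7]
finger_gap: 12.5
```

Call:
{"op": "drive_tool", "data": {"moves": [[[0,0,-3],0],[[0,0,-5],0],[[0,0,-5],0],[[0,0,-5],0],[[0,0,-5],0],[[0,0,-5],0],[[0,0,-5],0],[[0,0,-5],0]]}}

```text
time: 6.5
tool_pos: [526.2, 165.1, 92.6]
tcp_rot: [180.0, -0.0, 90.0]
ft_force: [0.2, 0.1, -0.8]
finger_gap: 12.2
```

Call:
{"op": "drive_tool", "data": {"moves": [[[0,0,-1],0],[[0,0,-2],0],[[0,0,-2],0],[[0,0,-2],0],[[0,0,-2],0],[[0,0,-2],0],[[0,0,-2],0],[[0,0,-2],0]]}}

```text
time: 7.17
tool_pos: [526.5, 165.2, 91.7]
tcp_rot: [179.9, -0.0, 90.0]
ft_force: [-3.6, -0.1, 9.1]
finger_gap: 12.3
```

Call:
{"op": "drive_tool", "data": {"moves": [[[0,0,0],0],[[0,0,0],0],[[0,0,0],0],[[0,0,0],0],[[0,0,0],0],[[0,0,0],0],[[0,0,0],0],[[0,0,0],0]], "fingers": 60}}

```text
time: 7.83
tool_pos: [526.0, 165.0, 90.2]
tcp_rot: [-180.0, 0.0, 90.0]
ft_force: [-0.2, 0.5, -0.6]
finger_gap: 59.7
```

Call:
{"op": "drive_tool", "data": {"moves": [[[0,0,15],0],[[0,0,40],0],[[0,0,75],0],[[0,-10,105],0],[[-5,-40,115],0],[[-10,-70,115],0],[[-10,-75,115],0],[[-10,-75,115],0]], "fingers": 85}}

```text
time: 8.5
tool_pos: [516.1, 88.5, 205.6]
tcp_rot: [180.0, 0.0, 89.9]
ft_force: [-0.4, 0.4, -0.9]
finger_gap: 85.0
```

```bash
python3 w.py w5
```

```text
[516.   89.6 205.2]
```

View pics/w5.png

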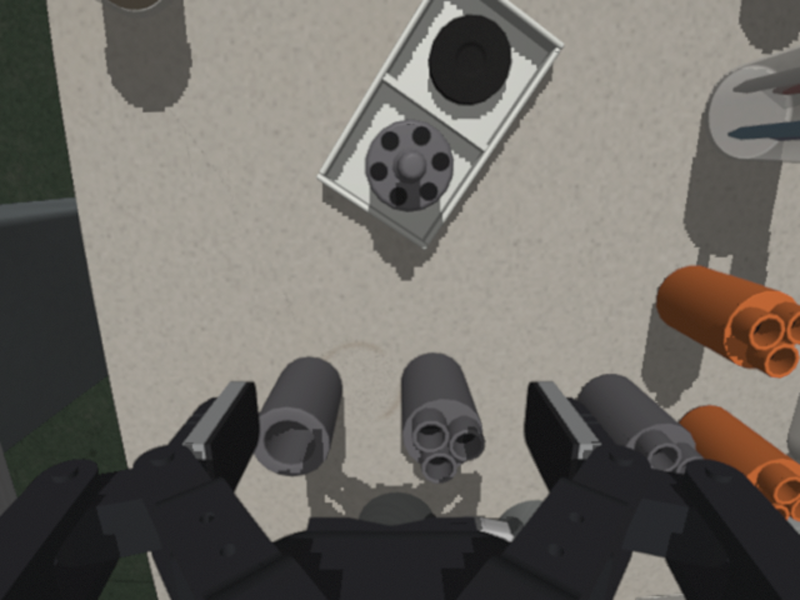

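Call:
{"op": "drive_tool", "data": {"moves": [[[-20,-30,0],0],[[-40,-60,0],0],[[-61,-86,0],0],[[-61,-88,0],0],[[-61,-88,-30],0],[[-61,-88,-60],0],[[-61,-88,-60],0],[[-61,-88,-60],0]], "fingers": 76}}

```text
time: 9.22
tool_pos: [453.6, 3.1, 143.7]
tcp_rot: [-179.7, -0.1, 90.0]
ft_force: [0.0, -1.0, 1.5]
finger_gap: 75.9
```

```bash
python3 w.py w6;  python3 - <<'E'
from h import *
import pickle
s=pickle.load(open("w2.pkl","rb"))
for p in [(572,378),(580,240),(688,120)]: print(onz(s,(p[0]*.8,p[1]*.8),0).round(1))
E
```

```text
[454.9   2.9 145.5]
[ 758.7 -330.1    0. ]
[ 752.8 -229.8    0. ]
[ 814.7 -152.9    0. ]
```

View pics/w6.png

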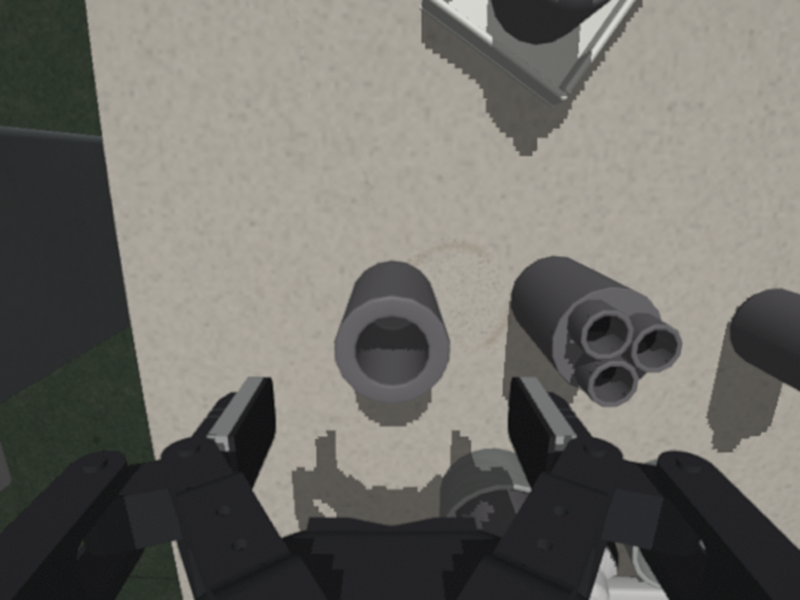

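```bash
python3 - <<'E'
from h import *
import pickle
s=pickle.load(open("w6.pkl","rb"))
for z,p in [(84,(392,349)),(96,(618,353))]: print(onz(s,(p[0]*.8,p[1]*.8),z).round(1))
E
```

```text
[454.    2.7  84. ]
[544.3   5.7  96. ]
```

Call:
{"op": "drive_tool", "data": {"moves": [[[0,0,-20],0],[[0,0,-40],0],[[0,0,-60],0],[[0,0,-70],0],[[0,0,-75],0],[[0,0,-75],0],[[0,0,-75],0],[[0,0,-75],0]]}}

```text
time: 9.93
tool_pos: [456.2, 2.0, 71.9]
tcp_rot: [179.9, 0.0, 90.0]
ft_force: [0.4, -0.2, 0.5]
finger_gap: 76.1
```

Call:
{"op": "drive_tool", "data": {"moves": [[[0,0,0],0],[[0,0,0],0],[[0,0,0],0],[[0,0,0],0],[[0,0,0],0],[[0,0,0],0],[[0,0,0],0],[[0,0,0],0]], "fingers": 40, "squeeze": 50}}

```text
time: 10.6
tool_pos: [455.6, 1.9, 71.5]
tcp_rot: [179.9, 0.0, 90.0]
ft_force: [-3.4, -0.3, 7.5]
finger_gap: 49.6
```

Call:
{"op": "drive_tool", "data": {"moves": [[[0,0,10],0],[[0,0,35],0],[[0,0,65],0],[[0,0,95],0],[[0,0,120],0],[[0,0,125],0],[[0,0,125],0],[[10,-15,125],0]]}}

```text
time: 11.27
tool_pos: [464.0, -11.4, 194.9]
tcp_rot: [-180.0, -0.1, 90.1]
ft_force: [-1.3, 0.0, -2.7]
finger_gap: 49.4
```

Call:
{"op": "drive_tool", "data": {"moves": [[[18,-27,0],0],[[38,-57,0],0],[[60,-87,0],0],[[80,-117,0],0],[[100,-147,0],0],[[120,-177,0],0],[[140,-207,0],0],[[155,-235,0],0]]}}

```text
time: 11.93
tool_pos: [619.9, -249.3, 192.2]
tcp_rot: [-179.8, -0.1, 90.0]
ft_force: [0.4, 0.3, -0.5]
finger_gap: 49.7
```

Call:
{"op": "drive_tool", "data": {"moves": [[[11,-14,0],0],[[11,-14,0],0],[[11,-14,0],0],[[11,-14,0],0],[[11,-14,0],0],[[11,-14,0],0],[[11,-14,0],0],[[11,-14,0],0]]}}

```text
time: 12.6
tool_pos: [631.0, -261.4, 195.7]
tcp_rot: [180.0, 0.0, 90.0]
ft_force: [0.2, 0.2, -1.9]
finger_gap: 49.4
```

```bash
python3 w.py w7
```

```text
[ 631.  -261.5  195.7]
```

View pics/w7.png

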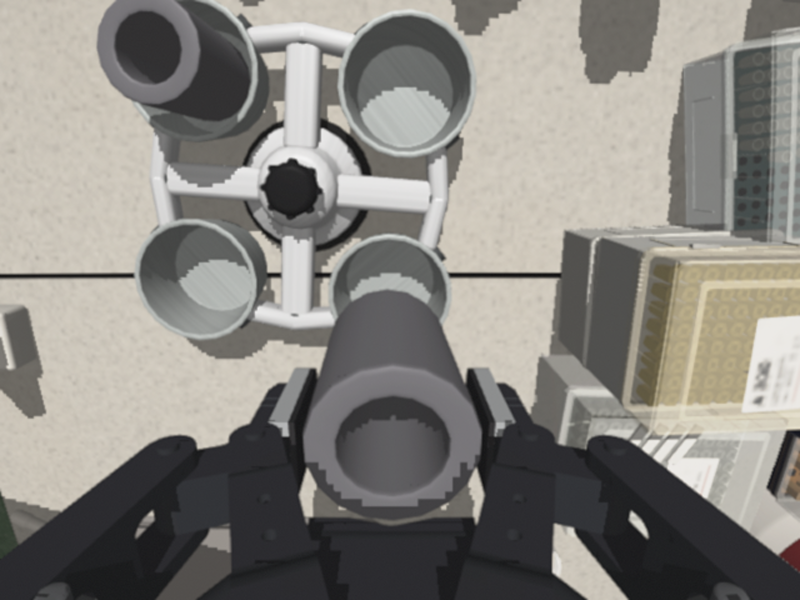

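```bash
python3 - <<'E'
from h import *
import pickle
s=pickle.load(open("w7.pkl","rb"))
f=lambda p,z:onz(s,(p[0]*.8,p[1]*.8),z)[:2]
tr=f((407,84),45);bl=f((201,279),45);n=f((291,188),60)
print(tr,bl,(tr+bl)/2,n,f((390,294),45), "adapter top",f((392,442),84+125))
d=(tr-bl)/np.linalg.norm(tr-bl);c=(tr+bl)/2;print(c+85*np.array([d[1],-d[0]]),np.linalg.norm(tr-bl))
E
```

```text
[ 640.10865617 -143.51378897] [ 515.16495893 -252.74839288] [ 577.63680755 -198.13109093] [ 576.91918534 -198.47693596] [ 630.82203509 -262.30300547] adapter top [ 631.46781595 -259.28497606]
[ 633.58325935 -262.12323522] 165.96121887302974
```

Call:
{"op": "drive_tool", "data": {"moves": [[[0,-1,-20],0],[[0,-1,-45],0],[[0,-1,-70],0],[[0,-1,-90],0],[[0,-1,-105],0],[[0,-1,-113],0],[[0,-1,-117],0],[[0,-1,-117],0]]}}

```text
time: 13.32
tool_pos: [630.9, -262.9, 78.1]
tcp_rot: [-180.0, -0.0, 90.0]
ft_force: [-0.3, 0.5, -1.7]
finger_gap: 49.6
```

Call:
{"op": "drive_tool", "data": {"moves": [[[0,0,-1],0],[[0,0,-2],0],[[0,0,-3],0],[[0,0,-3],0],[[0,0,-3],0],[[0,0,-3],0],[[0,0,-3],0],[[0,0,-3],0]]}}

```text
time: 13.98
tool_pos: [631.9, -263.4, 76.6]
tcp_rot: [179.9, 0.1, 90.0]
ft_force: [1.2, -0.4, 5.4]
finger_gap: 49.2
```

Call:
{"op": "drive_tool", "data": {"moves": [[[0,0,0],0],[[0,0,0],0],[[0,0,0],0],[[0,0,0],0],[[0,0,0],0],[[0,0,10],0],[[0,0,30],0],[[0,0,55],0]], "fingers": 66}}

```text
time: 14.65
tool_pos: [629.5, -262.3, 129.0]
tcp_rot: [-179.8, -0.1, 90.0]
ft_force: [0.9, -0.3, 0.1]
finger_gap: 66.2
```

Call:
{"op": "drive_tool", "data": {"moves": [[[0,0,30],0],[[0,5,60],0],[[-10,35,70],0],[[-20,70,70],0],[[-30,105,70],0],[[-45,140,70],0],[[-60,175,70],0],[[-70,205,70],0]], "fingers": 80}}

```text
time: 15.32
tool_pos: [559.8, -56.0, 201.1]
tcp_rot: [180.0, -0.0, 90.0]
ft_force: [0.5, 0.4, 1.0]
finger_gap: 80.2
```

Call:
{"op": "drive_tool", "data": {"moves": [[[-8,35,0],0],[[-15,58,0],0],[[-15,58,0],0],[[-15,58,0],0],[[-15,58,0],0],[[-15,58,0],0],[[-15,58,0],0],[[-15,58,0],0]]}}

```text
time: 15.98
tool_pos: [546.2, -0.9, 200.2]
tcp_rot: [-180.0, 0.0, 89.9]
ft_force: [0.3, -0.6, -0.1]
finger_gap: 79.8
```

```bash
python3 w.py w8; python3 w.py s8 scene
```

```text
[546.1  -0.8 200.2]
[546.1  -0.6 200.1]
```

View pics/w8.png

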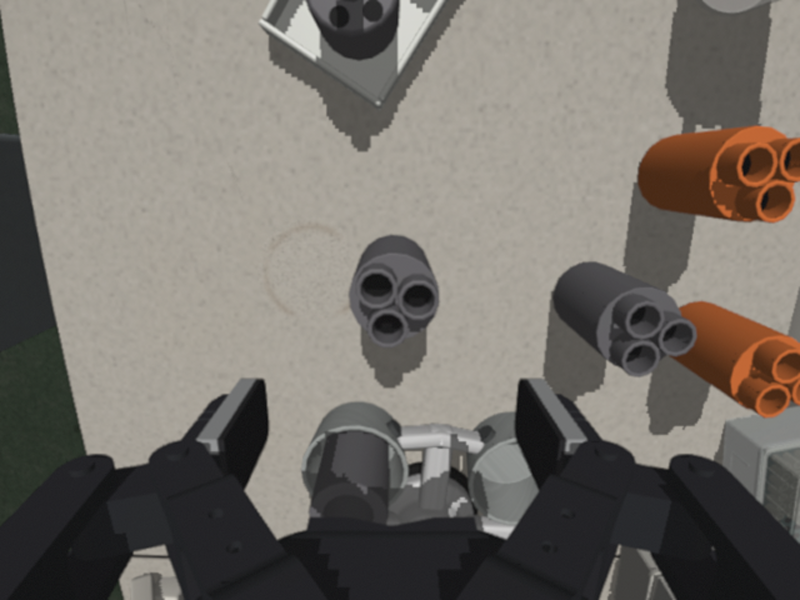

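View pics/s8.png

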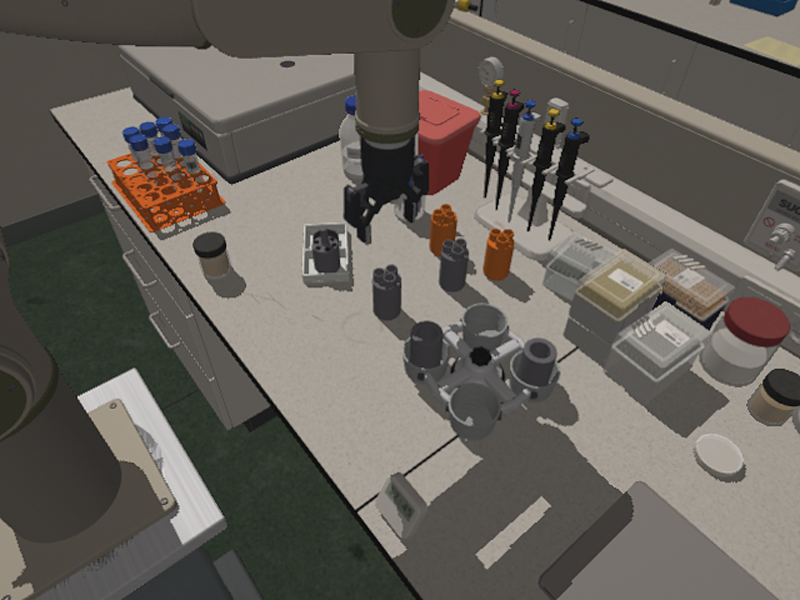

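```bash
python3 - <<'E'
from h import *
import pickle
s=pickle.load(open("w8.pkl","rb"))
f=lambda p,z:onz(s,(p[0]*.8,p[1]*.8),z)[:2].round(1)
print("A",f((393.3,302.7),96),"B",f((652.3,331.7),96), "orange",f((779,379),96),f((773,174),96))
s=pickle.load(open("w7.pkl","rb"))
print("timer",f((32,340),0),f((37,320),64),f((42,410),0))
E
```

```text
A [547.7   6. ] B [685.1 -10.2] orange [765.1 -39.1] [734.9  71.8]
timer [ 357.6 -310.5] [ 419.3 -273.1] [ 351.6 -370.4]
```

Call:
{"op": "drive_tool", "data": {"moves": [[[2,5,-15],0],[[2,5,-45],0],[[2,5,-75],0],[[2,5,-100],0],[[2,5,-118],0],[[2,5,-126],0],[[2,5,-130],0],[[2,5,-130],0]]}}

```text
time: 16.75
tool_pos: [547.8, 4.9, 70.0]
tcp_rot: [-179.9, -0.0, 90.0]
ft_force: [-0.5, 0.9, 0.6]
finger_gap: 79.6
```

Call:
{"op": "drive_tool", "data": {"moves": [[[0,0,0],0],[[0,0,0],0],[[0,0,0],0],[[0,0,0],0],[[0,0,0],0],[[0,0,0],0],[[0,0,0],0],[[0,0,0],0]], "fingers": 40}}

```text
time: 17.42
tool_pos: [549.2, 4.9, 72.3]
tcp_rot: [179.8, 0.0, 90.0]
ft_force: [-1.5, -0.0, 5.7]
finger_gap: 48.7
```

Call:
{"op": "drive_tool", "data": {"moves": [[[0,0,10],0],[[0,0,35],0],[[0,0,65],0],[[0,0,95],0],[[0,0,120],0],[[0,0,125],0],[[0,0,125],0],[[-2,-15,125],0]]}}

```text
time: 18.08
tool_pos: [546.2, -8.3, 195.4]
tcp_rot: [180.0, -0.1, 90.1]
ft_force: [-0.3, -0.1, -2.4]
finger_gap: 48.6
```

Call:
{"op": "drive_tool", "data": {"moves": [[[-4,-35,0],0],[[-9,-70,0],0],[[-14,-105,0],0],[[-19,-140,0],0],[[-24,-175,0],0],[[-29,-205,0],0],[[-34,-230,0],0],[[-34,-242,0],0]]}}

```text
time: 18.75
tool_pos: [510.0, -254.5, 193.2]
tcp_rot: [-179.8, -0.0, 89.9]
ft_force: [0.5, 0.1, -0.8]
finger_gap: 48.3
```

Call:
{"op": "drive_tool", "data": {"moves": [[[0,0,0],0],[[0,0,0],0],[[0,0,0],0],[[0,0,0],0],[[0,0,0],0],[[0,0,0],0],[[0,0,0],0],[[0,0,0],0]]}}

```text
time: 19.42
tool_pos: [512.2, -251.6, 195.4]
tcp_rot: [180.0, 0.0, 90.0]
ft_force: [-0.4, -0.1, -1.8]
finger_gap: 48.3
```

```bash
python3 w.py w9
```

```text
[ 512.1 -251.7  195.4]
```

View pics/w9.png

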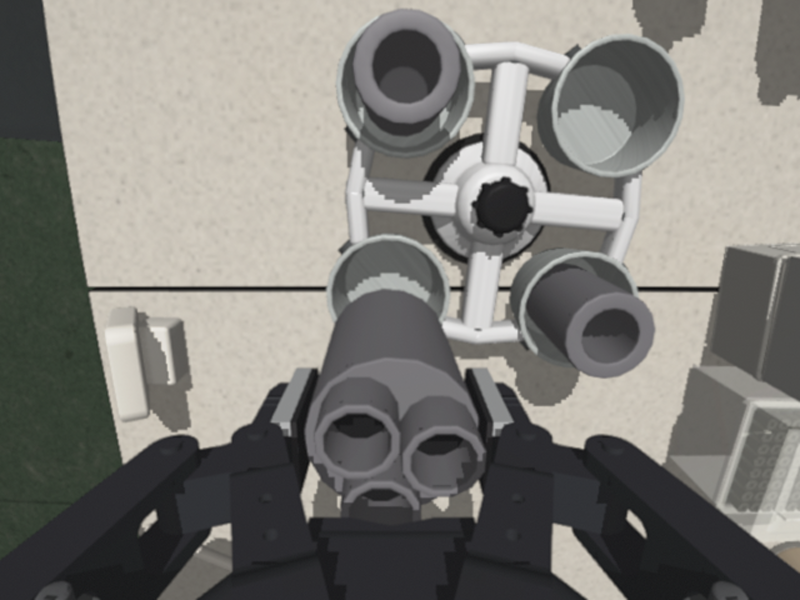

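```bash
python3 - <<'E'
from h import *
import pickle
s=pickle.load(open("w9.pkl","rb"))
f=lambda p,z:onz(s,(p[0]*.8,p[1]*.8),z)[:2].round(1)
print("BL",f((388.5,295),45),"TR",f((618,106),45),"TL",f((406,83),45),"nut",f((502,206),60),"singleBR",f((610,335),89),"sinR",f((407,65),89))
E
```

```text
BL [ 511.1 -253.1] TR [ 639.4 -143.5] TL [ 520.7 -133.2] nut [ 573.6 -198.2] singleBR [ 629.4 -263.1] sinR [ 519.7 -133.2]
```

Call:
{"op": "drive_tool", "data": {"moves": [[[-1,-2,-20],0],[[-1,-2,-45],0],[[-1,-2,-70],0],[[-1,-2,-90],0],[[-1,-2,-105],0],[[-1,-2,-113],0],[[-1,-2,-117],0],[[-1,-2,-117],0]]}}

```text
time: 20.13
tool_pos: [510.9, -254.1, 78.4]
tcp_rot: [-180.0, -0.0, 90.0]
ft_force: [0.0, 0.3, -0.6]
finger_gap: 48.9
```

Call:
{"op": "drive_tool", "data": {"moves": [[[0,0,-1],0],[[0,0,-2],0],[[0,0,-3],0],[[0,0,-3],0],[[0,0,-3],0],[[0,0,-3],0],[[0,0,-3],0],[[0,0,-3],0]]}}

```text
time: 20.8
tool_pos: [511.9, -254.7, 77.4]
tcp_rot: [179.9, 0.1, 90.0]
ft_force: [-3.8, 1.5, 7.8]
finger_gap: 48.1
```

Call:
{"op": "drive_tool", "data": {"moves": [[[0,0,0],0],[[0,0,0],0],[[0,0,0],0],[[0,0,0],0],[[0,0,0],0],[[0,0,10],0],[[0,0,30],0],[[0,0,55],0]], "fingers": 66}}

```text
time: 21.47
tool_pos: [509.7, -253.2, 129.4]
tcp_rot: [-179.8, -0.1, 90.0]
ft_force: [0.0, -0.2, -0.8]
finger_gap: 65.7
```

Call:
{"op": "drive_tool", "data": {"moves": [[[0,0,30],0],[[0,0,60],0],[[20,25,80],0],[[40,50,80],0],[[60,80,80],0],[[80,110,80],0],[[100,140,80],0],[[120,165,80],0]], "fingers": 72}}

```text
time: 22.13
tool_pos: [631.8, -86.8, 211.3]
tcp_rot: [180.0, -0.0, 90.0]
ft_force: [0.2, -0.4, -0.5]
finger_gap: 72.1
```

Call:
{"op": "drive_tool", "data": {"moves": [[[15,25,0],-7],[[30,50,0],-14],[[45,65,0],-21],[[54,77,0],-28],[[54,77,0],-35],[[54,77,0],-42],[[54,77,0],-49],[[54,77,0],-56]]}}

```text
time: 22.8
tool_pos: [685.1, -11.7, 210.9]
tcp_rot: [180.0, -0.0, 33.7]
ft_force: [0.2, -0.4, -0.1]
finger_gap: 72.1
```

Call:
{"op": "drive_tool", "data": {"moves": [[[0,0,0],-4],[[0,0,0],-4],[[0,0,0],-4],[[0,0,0],-4],[[0,0,0],-4],[[0,0,0],-4],[[0,0,0],-4],[[0,0,0],-4]]}}

```text
time: 23.47
tool_pos: [685.0, -12.0, 210.3]
tcp_rot: [-180.0, 0.0, 30.0]
ft_force: [-0.3, 0.6, 0.3]
finger_gap: 71.9
```

```bash
python3 w.py w10
```

```text
[685.  -12.  210.3]
```

View pics/w10.png

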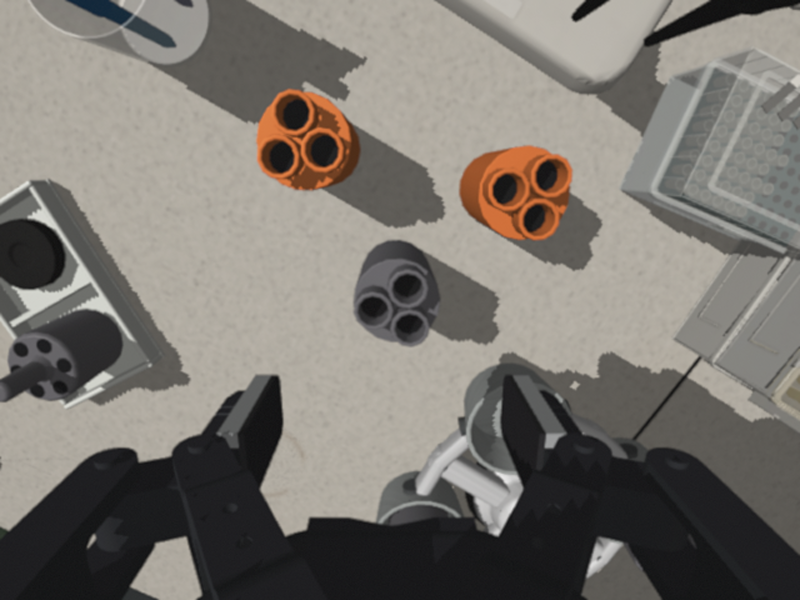

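```bash
python3 - <<'E'
from h import *
import pickle
s=pickle.load(open("w10.pkl","rb"))
f=lambda p,z:onz(s,(p[0]*.8,p[1]*.8),z)[:2].round(1)
print(f((396,306),96),"or",f((530,188),96))
E
```

```text
[688.8 -13.1] or [775.6 -40.3]
```

Call:
{"op": "drive_tool", "data": {"moves": [[[3,-1,-20],0],[[3,-1,-50],0],[[3,-1,-80],0],[[3,-1,-105],0],[[3,-1,-125],0],[[3,-1,-135],0],[[3,-1,-140],0],[[3,-1,-140],0]]}}

```text
time: 24.18
tool_pos: [687.5, -12.9, 69.4]
tcp_rot: [-179.9, 0.1, 30.0]
ft_force: [0.2, -1.2, -0.1]
finger_gap: 71.8
```

Call:
{"op": "drive_tool", "data": {"moves": [[[0,0,0],0],[[0,0,0],0],[[0,0,0],0],[[0,0,0],0],[[0,0,0],0],[[0,0,0],0],[[0,0,0],0],[[0,0,0],0]], "fingers": 40}}

```text
time: 24.85
tool_pos: [689.6, -13.0, 72.9]
tcp_rot: [179.9, -0.2, 30.0]
ft_force: [-0.2, 1.0, 6.7]
finger_gap: 48.4
```

Call:
{"op": "drive_tool", "data": {"moves": [[[0,0,10],0],[[0,0,35],0],[[0,0,65],0],[[0,0,95],0],[[0,0,120],0],[[0,0,125],0],[[0,0,125],0],[[-5,-15,125],0]]}}

```text
time: 25.52
tool_pos: [683.2, -25.8, 194.9]
tcp_rot: [-179.9, -0.0, 30.1]
ft_force: [1.0, -0.7, -2.2]
finger_gap: 48.2
```

Call:
{"op": "drive_tool", "data": {"moves": [[[-12,-30,0],0],[[-24,-60,0],0],[[-36,-90,0],0],[[-43,-115,0],0],[[-43,-115,0],0],[[-43,-115,0],0],[[-43,-115,0],0],[[-43,-115,0],0]]}}

```text
time: 26.18
tool_pos: [639.6, -142.1, 194.0]
tcp_rot: [-179.9, 0.1, 30.0]
ft_force: [-0.5, 1.3, -1.4]
finger_gap: 48.1
```

```bash
python3 w.py w11
```

```text
[ 639.8 -141.9  194.3]
```

View pics/w11.png

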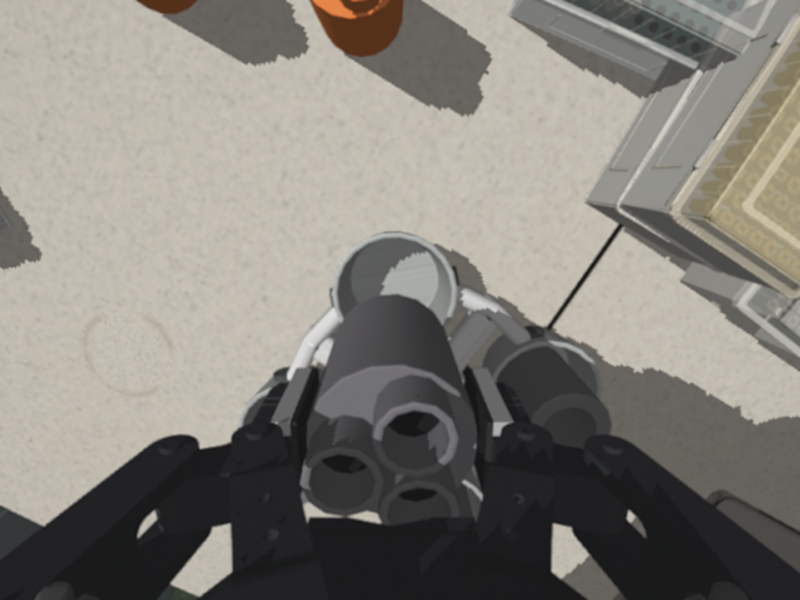

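```bash
python3 - <<'E'
from h import *
import pickle
s=pickle.load(open("w11.pkl","rb"))
f=lambda p,z:onz(s,(p[0]*.8,p[1]*.8),z)[:2].round(1)
print(f((394.5,293),45))
E
```

```text
[ 641.1 -143.7]
```

Call:
{"op": "drive_tool", "data": {"moves": [[[0,0,-20],0],[[0,0,-45],0],[[0,0,-70],0],[[0,0,-90],0],[[0,0,-105],0],[[0,0,-113],0],[[0,0,-117],0],[[0,0,-117],0]]}}

```text
time: 26.9
tool_pos: [640.4, -142.3, 78.8]
tcp_rot: [-180.0, -0.0, 30.0]
ft_force: [0.4, 1.0, -0.9]
finger_gap: 48.4
```

Call:
{"op": "drive_tool", "data": {"moves": [[[0,0,-1],0],[[0,0,-2],0],[[0,0,-3],0],[[0,0,-3],0],[[0,0,-3],0],[[0,0,-3],0],[[0,0,-3],0],[[0,0,-3],0]]}}

```text
time: 27.57
tool_pos: [641.3, -143.1, 77.9]
tcp_rot: [179.9, -0.1, 30.0]
ft_force: [-4.6, 2.6, 9.5]
finger_gap: 48.4
```

Seated (72.9 + 5 = 77.9). Release, retreat and inspect.

Call:
{"op": "drive_tool", "data": {"moves": [[[0,0,0],0],[[0,0,0],0],[[0,0,0],0],[[0,0,0],0],[[0,0,0],0],[[0,0,10],0],[[0,0,30],0],[[0,0,55],0]], "fingers": 66}}

```text
time: 28.23
tool_pos: [638.4, -142.5, 129.0]
tcp_rot: [-179.8, 0.2, 30.0]
ft_force: [0.5, -0.7, -0.8]
finger_gap: 66.1
```

Call:
{"op": "drive_tool", "data": {"moves": [[[0,0,35],7],[[-10,0,70],14],[[-20,0,105],21],[[-30,10,140],28],[[-50,15,170],35],[[-65,20,180],42],[[-65,20,180],49],[[-65,20,180],56]]}}

```text
time: 28.9
tool_pos: [575.1, -122.9, 313.7]
tcp_rot: [179.7, 0.1, 86.4]
ft_force: [-1.1, -0.5, -0.5]
finger_gap: 65.9
```

Call:
{"op": "drive_tool", "data": {"moves": [[[-5,0,0],4],[[-5,0,0],4],[[-5,0,0],4],[[-5,0,0],4],[[-5,0,0],4],[[-5,0,0],4],[[-5,0,0],4],[[-5,0,0],4]]}}

```text
time: 29.57
tool_pos: [570.1, -123.0, 310.2]
tcp_rot: [-180.0, -0.0, 90.0]
ft_force: [0.7, 0.0, -0.3]
finger_gap: 65.8
```

```bash
python3 w.py w12; python3 w.py s12 scene;python3 w.py d12 side
```

```text
[ 570.  -123.   310.2]
[ 570.  -123.   310.2]
[ 570.  -123.   310.3]
```

View pics/w12.png

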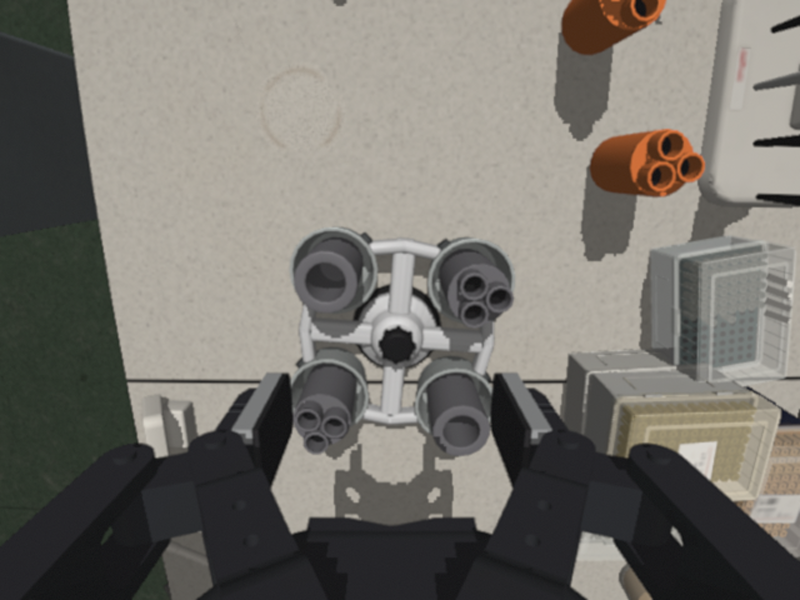

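View pics/s12.png

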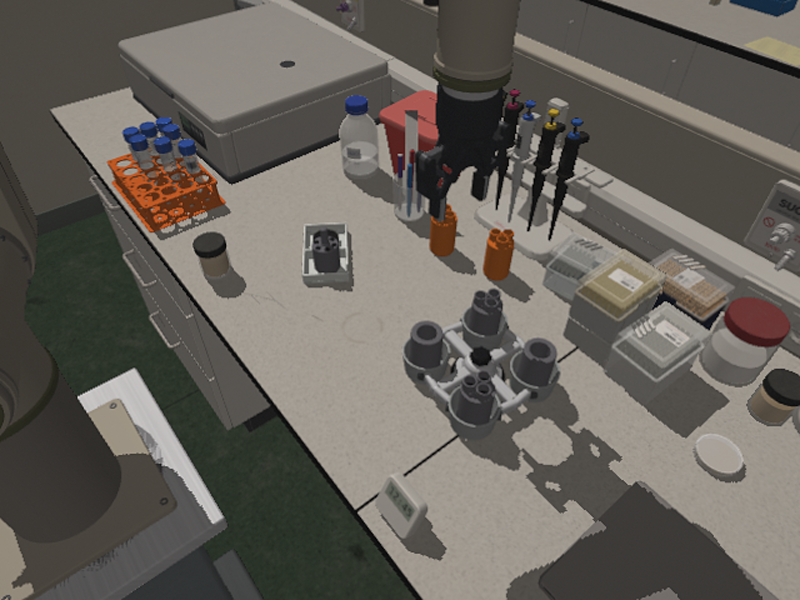

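View pics/d12.png

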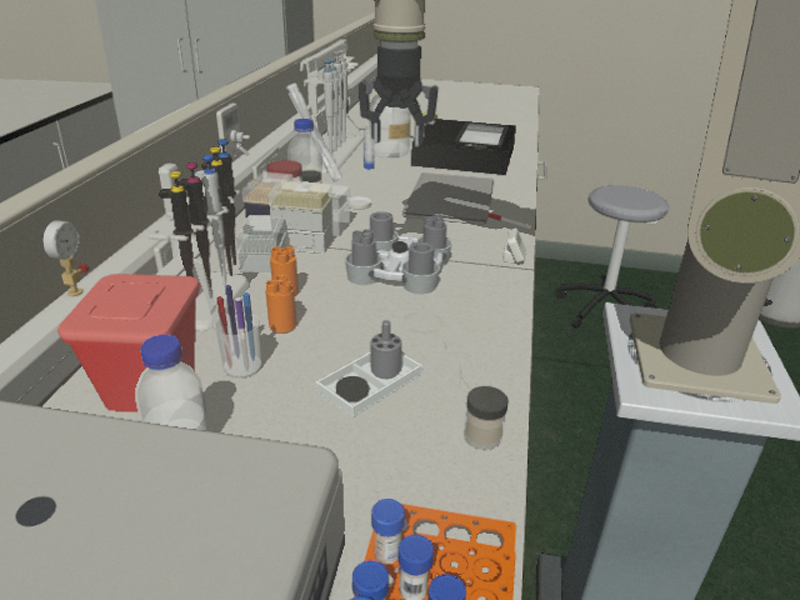

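```bash
python3 - <<'E'
from h import *
import pickle
s=pickle.load(open("w12.pkl","rb"))
f=lambda p,z:onz(s,(p[0]*.8,p[1]*.8),z)[:2].round(1)
h=np.array([575.5,-198]);a=np.radians(130.7);M=np.array([[np.cos(a),np.sin(a)],[-np.sin(a),np.cos(a)]])
for n,p,z in [("single",(461,434),89),("A",(320,428),101),("B",(481,298),101),("sinR",(327,278),89)]:
    print(n,f(p,z),(M@(f(p,z)-h)).round(1))
from bench import r
print(r.hand_in(), r.sense()["time"])
E
```

```text
single [ 630.1 -266.4] [-87.5   3.2]
A [ 512.2 -253.1] [-0.5 83.9]
B [ 637.8 -142.7] [  1.3 -83.3]
sinR [ 521.5 -130.1] [86.7 -3.3]
the job is handed in; nothing more can be done
the job is handed in; nothing more can be done
```

The rotor is filled and I handed the job in at about 30 s. No verdict came back.

- **Stem adapter:** I moved it from the -x bucket to the empty bay of the tray. It stands upright in the side and scene views.
- **Loose single-bore adapter:** it went into the -x bucket, opposite the single-bore adapter that stays.
- **Three-bore adapters:** they went into the +y and -y buckets, facing each other.

**Final checks:** The last wrist picture gave these positions in the rotor frame, against a 12 mm limit around each bucket centre (85 mm out):

| Adapter | x (mm) | y (mm) |
|---|---|---|
| Loose single-bore | -87.5 | 3.2 |
| Three-bore 1 | -0.5 | 83.9 |
| Three-bore 2 | 1.3 | -83.3 |
| Single-bore already in rotor | 86.7 | -3.3 |

- **Height:** each adapter put in the rotor met the bucket floor at 5 mm above the height where I gripped it, with 5–10 N of contact force. That fits being fully down.
- **Timer and jar:** in the last pictures both stand upright where they began. I judged this by eye and did not measure it.
- **Disagreements:** the fixed scene and side cameras differed from each other by up to about 25 mm in y (typically around 10 mm), so I relied on the close wrist views, which mostly agreed within a few millimetres. The stem adapter's position in its bay was judged by eye in the pictures, not remeasured.

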